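# Change over the clamping jaw of an injector inspection stand

### The arm

A 6-joint arm with a two-finger parallel gripper is mounted at the origin on the work surface. World frame = base frame: x ahead of the robot, y to its left, z up, the work surface at z = 0. Lengths are in m, angles in degrees, forces in N, time in s.
With the tool pointing down it reaches from about 0.3 to 0.75 m from the base axis. Payload 8.5 kg.
Tool frame: the origin (TCP) lies at the very end of the fingers, on their centre line; the grasp point (between the pads) lies 19 mm behind it (env.pinch_z is the distance from the TCP to the grasp point, in m); z points along the fingers, y is the line along which they close (so a half turn about z gives the same grasp; the last joint's range is limited). The gripper opens to 85 mm and grips with 20 to 120 N. Pads are 22 mm wide; open, the fingers measure 114 mm over their backs; the gripper's body (76 mm by 85 mm) begins 54 mm behind the grasp point. The pads swing forward as they close: fully open they stand 13 mm farther back than shut.
Start: joints at [56.591, 21.807, 74.336, -0, 83.858, -12.336], TCP at [0.198, 0.513, 0.231] pointing down, gripper open.
Joint ranges: [-178.18, 178.18], [-50.72, 133.34], [12.68, 142.11], [-81.47, 261.47], [9.98, 163.14], [-165.26, 165.26]. Speed limits (degrees/s): [136.94, 136.94, 180, 180, 180, 180].

### API

Orientations are given as a 3x3 rotation matrix whose columns are the frame's x, y, z axes.
In Python, from rig import env, viewer gives the robot as it stands.
- The arm moves only by the tool drive_tool, never from a script. Its argument "series" is a list of rows, each a list of 3 entries, a list of its own where there are three numbers: the shift along the tool's x, y, z in m, then the turn about the tool's z in degrees, then the finger opening in m, from 0 to 0.0854. A call has 1 to 20 rows; each row is the pose to reach, as a shift and turn from the pose commanded when the call began, along the tool's axes at that moment; what a row does not reach only later rows make up. A row lasts 1/10 s, in which the tool goes at most 50 mm and 8.59 degrees, less where a joint would pass 70% of its speed; a pose out of reach is approached as far as the arm can. A call with a gripper value outside its range is refused whole. The fingers move at their own pace and stop on an object; "newtons" is the grip in N (left out, the last holds). Time passes only in rows, so rows that repeat a pose let the fingers close. It gives the time, the measured TCP pose, the force, the opening and the grip force at its end, in the units of the state.
- env.observe(): the state, without advancing time (a new reading comes with each control period).
- viewer.get_image(name): name is "scene" or "top" or "wrist"; returns a dict with "img" (480x640x3 uint8, red, green, blue), "depth" (480x640 float32, m along the optical axis (not along the pixel's ray), 0 where there is no reading), "camera_matrix" (3x3 intrinsics, pixels), "rvec" (rotation vector, rad) and "tvec" (3), from world to camera coordinates, as OpenCV has them. Camera axes: x right, y down, z forward; pixel columns grow to the right and rows downward; lengths in m; the calibration is good to about 2 mm. A picture is of the moment at which its call begins.
- env.close_job(): hands the job in; it is judged then, once.
The state is a dict: "time_s": time; "q": joint angles; "qvel": joint speeds; "joint_efforts": joint torques, N m; "position": TCP position; "tool_rot": TCP orientation; "ft_force": force on the tool from outside, world axes, zero at the start; "wrist_torque": the same for the moment, N m; "grip_width": finger opening in m; "gripper_force": force on a finger pad.
Only numpy, scipy, OpenCV 4.12 (cv2) and the standard library are available. Lean on these libraries where they do the work, as an engineer would, in place of code of your own. Each camera call takes 0.05 s, during which the arm holds its last target. There are 200 camera calls.

### The job

Lift the steel jaw with the V along its top (not the plain block beside it) out of its slot in the black rack and stand it on the rubber mat. Let go, take it again across its long sides, and lower it gently astride the narrow raised bar of the inspection stand, between the two end cheeks, V upwards and bar fully home in the groove underneath. Never let the jaw drop, and leave the plain block, jar, injector and spanner where they are.

Things in the scene. Friction and masses are not known exactly. Their poses are not given: they have to be found in the camera images.
- jaw_center (a point): Centre (half-way up) of the loose steel jaw: 56 mm long (its x), 40 mm wide (y), 44 mm high (z, up), 0.3 to 0.65 kg. Along x run a V groove in the top, 12 mm deep, 26 mm wide, and a square groove in the underside, 22 mm wide, 14 mm deep, between legs 9 mm wide, both open at the ends. End faces (across x) and side faces (across y) are flat and upright. Either end may lead.
- block_center (a point): Centre of the plain loose steel block in the rack's other slot: 56 x 40 x 44 mm like the jaw, but flat on top and without grooves. A bystander.
- rack: Fixed black rack, origin at the centre of its underside. Two slots run along its x, at y = +28 and -28 mm, 48 mm wide, open at both ends; floor 8 mm and walls 56 mm above the bench, walls 56 mm long, 8 mm thick. Jaw and block stand lengthwise, one in each slot, either way about, within 5 mm of its middle; the walls hide their sides, so only the end faces can be gripped there.
- mat_top (a point): Centre of the top of a fixed black rubber mat, 150 x 150 mm, 4 mm thick, on the bench; axes along its edges.
- seat (a point): Point on the inspection stand where the centre of the seated jaw comes, 103 mm above the bench. The bar runs along its x: 14 mm wide, 22 mm high, top 8 mm below this point. At its ends are cheeks 72 mm apart inside, 12 mm thick, 40 mm wide, tops 135 mm above the bench (10 mm over a seated jaw); no room for fingers at the jaw's ends. Its sides are open.
- stand: The fixed inspection stand; origin at the centre of its underside, x along its bar, z up. Base plate 130 x 85 mm, 12 mm thick; two end posts carry the bar and cheeks.
- jar_center (a point): Centre of a loose white plastic jar, 42 mm across, 55 mm high, upright. A bystander.
- injector_center (a point): Centre of a loose steel fuel injector lying on the bench, about 170 mm long (its x), 22 mm thick. A bystander.
- spanner_grip (a point): Handle of a loose spanner 150 mm long lying on the bench beyond the stand. A bystander.
Things that resemble listed ones, but are neither listed nor needed, are in the scene too. Of the things that look like the stand, the larger one is meant.

How it is judged:
By the outcome, as a careful person would: the job done as asked, in the order asked, and still so for the second after the job is handed in, with the robot touching nothing.
It also fails if it takes over 53 s, if anything falls off the work surface, if the arm or the gripper's body presses on something with over 40 N, if the wrist force passes 120 N, or if a joint passes its speed limit or range.

## Working session

There is one attempt and no reset: what is moved stays moved. The work goes in short steps, Python scripts to look and compute and a tool call to move; the robot and the scene stay as the last step left them, time stands still between calls to the robot, and variables do not carry over. Pictures are saved under pics/ and viewed, at most 10 in all, crops included, and the job is handed in when it is done.

Besides the shell and the picture viewer there is one more tool, called after "Call:" by a JSON object that holds its "op" and its "data". drive_tool: Moves the arm, as the interface text tells. Its arguments: {"type":"object","properties":{"series":{"type":"array"},"newtons":{"type":"number"}},"required":["series"]}

```bash
ls; mkdir -p pics; cat > h.py <<'E'
import numpy as np, cv2
from rig import env, viewer
def cam(n):
    d=viewer.get_image(n); R=cv2.Rodrigues(np.array(d["rvec"],float))[0]; t=np.array(d["tvec"],float).ravel()
    d["R"]=R; d["t"]=t; d["K"]=np.array(d["camera_matrix"]); return d
def cloud(d):
    z=d["depth"]; v,u=np.mgrid[:480,:640]; K=d["K"]
    P=np.stack([(u-K[0,2])/K[0,0]*z,(v-K[1,2])/K[1,1]*z,z],-1)
    W=(P-d["t"])@d["R"]; W[z==0]=np.nan; return W
def ray(d,u,v,h):
    r=d["R"].T@np.linalg.inv(d["K"])@np.array([u,v,1.]); c=-d["R"].T@d["t"]
    return c+r*(h-c[2])/r[2]
def save(d,n): cv2.imwrite("pics/"+n,cv2.cvtColor(d["img"],cv2.COLOR_RGB2BGR))
E
python3 - <<'E'
from h import *
a=[cam(n) for n in("scene","top")]
for d,n in zip(a,("scene","top")):
    save(d,n+"0.png"); np.savez("/tmp/"+n+"0.npz",**d); print(n,-d["R"].T@d["t"],d["K"][0,0])
s=env.observe();print(s["time_s"],s["position"],s["tool_rot"],s["ft_force"])
E
```

```text
pics
scene [1.03075947 0.25325782 0.86866969] 468.53931780175526
top [ 0.41072681 -0.00563193  1.07769826] 499.17018254575913
0.1 [0.19761332 0.5130121  0.2307973 ] [[-9.33132821e-01  3.59531188e-01 -6.80054280e-04]
 [ 3.59531730e-01  9.33132308e-01 -1.01505492e-03]
 [ 2.69636719e-04 -1.19168215e-03 -9.99999254e-01]] [ 0.31549621 -0.05382509 -0.80259195]
```

View pics/scene0.png

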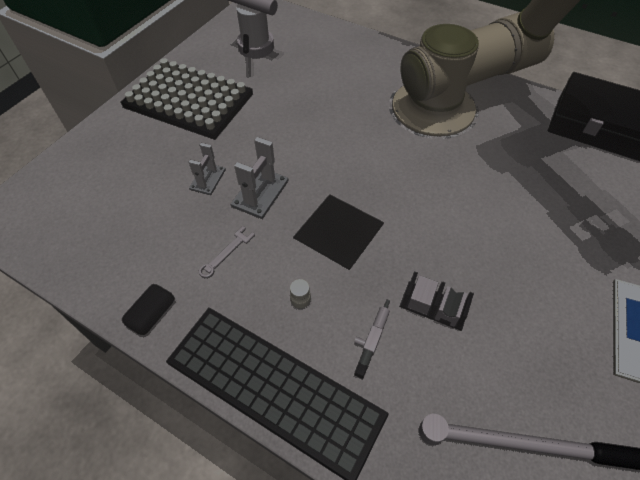

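View pics/top0.png

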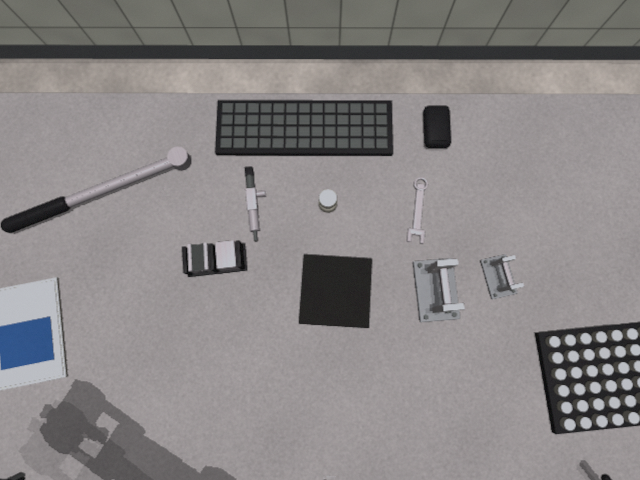

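The scene view shows the jaw with its V at (452,303) beside the plain block at (424,290), and the mat at (338,230). The large stand is at (260,175), the small lookalike at (206,170). In the top view the jaw is at (199,258), the block at (228,256), the mat at (336,291) and the stand at (440,289).

```bash
python3 - <<'E'
from h import *
D={n:dict(np.load(f"/tmp/{n}0.npz")) for n in("top","scene")}
t,s=D["top"],D["scene"]; g=cv2.cvtColor(t["img"],cv2.COLOR_RGB2GRAY); W=cloud(t)
def rect(m,x0,x1,y0,y1,h,name,d=t):
    mm=np.zeros(m.shape,np.uint8); mm[y0:y1,x0:x1]=m[y0:y1,x0:x1]
    cs,_=cv2.findContours(mm,0,1); c=max(cs,key=cv2.contourArea)
    P=np.array([ray(d,*p[0],h)[:2] for p in c],np.float32); r=cv2.minAreaRect(P*1000)
    print(name,np.round(r[0],1),np.round(r[1],1),round(r[2],1),"medz",np.round(np.nanmedian(W[mm>0][:,2]),4) if d is t else "")
rect(g<60,285,390,240,340,.004,"mat")
Z=W[...,2]
print("bench",np.nanmedian(Z[340:380,300:400]))
rect((g<60)|(g>150)|(Z>.02),175,255,230,285,.056,"rack")
rect((Z>.04)&(Z<.08)&(g>150),215,245,235,285,.052,"block")
rect((Z>.085)&(Z<.105),405,470,250,330,.095,"bar")
rect((Z>.12)&(Z<.15),405,470,240,275,.135,"cheekA")
rect((Z>.12)&(Z<.15),405,470,285,330,.135,"cheekB")
rect((Z>.006),405,470,250,330,.012,"base")
Zs=cloud(s)
for (x0,x1,y0,y1) in[(400,475,265,330),(230,290,130,220)]:
    q=Zs[y0:y1,x0:x1].reshape(-1,3); print(np.round(np.nanpercentile(q[:,2],[5,50,90,95,99]),4))
    if x0==230:
        for lo,hi in[(.085,.1),(.128,.142)]:
            k=q[(q[:,2]>lo)&(q[:,2]<hi)];print(lo,len(k),k.mean(0),k.min(0),k.max(0))
o=[]
for (d,x0,x1,y0,y1) in[(t,175,255,232,285),(t,400,475,245,330),(s,395,480,265,335),(s,225,295,130,222)]:
    o.append(cv2.resize(cv2.cvtColor(d["img"][y0:y1,x0:x1],cv2.COLOR_RGB2BGR),(400,300),interpolation=cv2.INTER_CUBIC))
cv2.imwrite("pics/c1.png",np.vstack([np.hstack(o[:2]),np.hstack(o[2:])]))
E
```

```text
mat [491.4 -23.1] [147.2 147.8] 86.6 medz 0.0053
bench 0.0013931662683442725
rack [564.  228.8] [ 96.1 166.4] 0.2 medz 0.022
block [563.  206.4] [54.9 37.6] 6.6 medz 0.0529
bar [ 499.3 -230.2] [39.7 77.1] 85.8 medz 0.0956
cheekA [ 535.1 -233.2] [13.5 43.2] 5.0 medz 0.1361
cheekB [ 452.1 -240.4] [12.2 43.3] 5.3 medz 0.1361
base [ 494.5 -243.4] [132.3  97.6] 5.0 medz 0.0147
[-0.002   0.003   0.0531  0.0552  0.0575]
[-0.0028  0.0018  0.0994  0.1237  0.1349]
0.085 288 [ 0.49493922 -0.23074499  0.09274954] [ 0.44551122 -0.25789086  0.08509633] [ 0.54610446 -0.20970509  0.09995979]
0.128 220 [ 0.49584742 -0.23284412  0.13315436] [ 0.44270642 -0.25856375  0.12808467] [ 0.54269333 -0.20995536  0.13766118]
```

View pics/c1.png

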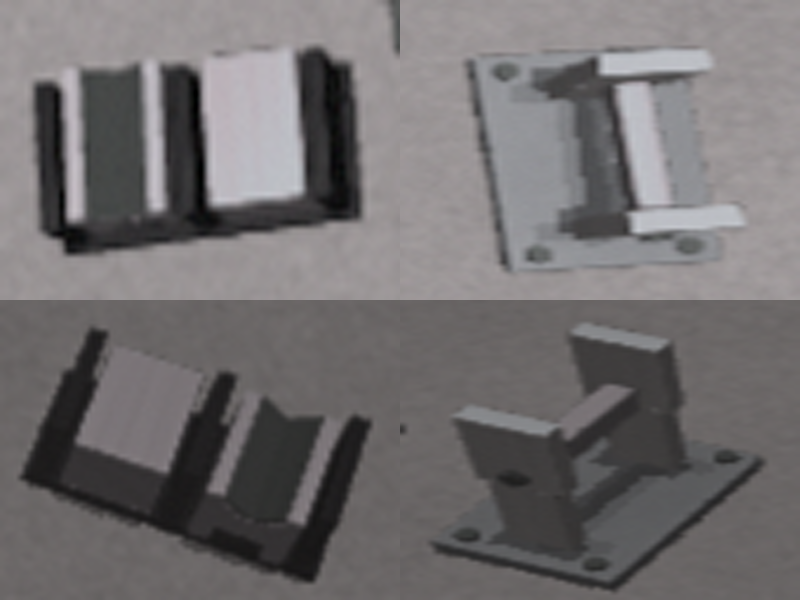

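The crops confirm the layout: the jaw is in the left slot with its V along the slot, and the stand's bar and cheeks are clear of other things. The heights agree with the text (block top 53 mm, bar top 95 mm, cheeks 136 mm). Next I work out the approach.

```bash
cat >> h.py <<'E'
def go(p,yaw):
    """shift in tool axes to TCP p and turn about tool z so that tool y lies along yaw (deg, mod 180)"""
    s=env.observe(); R=np.array(s["tool_rot"]); 
    cur=np.degrees(np.arctan2(R[1,1],R[0,1])); a=(cur-yaw+90)%180-90
    print("t",round(s["time_s"],2),"pos",np.round(s["position"],4),"yaw_y",round(cur,2),"shift",np.round(R.T@(np.array(p)-s["position"]),4),"turn",round(a,2),"q6",round(s["q"][5],1),"F",np.round(s["ft_force"],1),"w",round(s["grip_width"],4))
E
python3 - <<'E'
from h import *
t=dict(np.load("/tmp/top0.npz")); s=dict(np.load("/tmp/scene0.npz"))
g=cv2.cvtColor(t["img"],cv2.COLOR_RGB2GRAY)
L=lambda d,x0,x1,y0,y1,u,v,h: ray(d,x0+u*(x1-x0)/400,y0+v*(y1-y0)/300,h)
tp=[L(t,175,255,232,285,u,v,.052) for u,v in[(63,70),(158,60),(163,210),(70,222)]]
print(np.round(tp,4),np.mean(tp,0))
b=[L(t,175,255,232,285,u,v,.052) for u,v in[(203,58),(296,47),(302,197),(211,207)]]
print(np.mean(b,0),b[0]-b[3],b[1]-b[2])
sp=[L(s,395,480,265,335,u,v,.052) for u,v in[(245,390-300),(213,485-300),(302,525-300),(340,415-300)]]
print(np.round(sp,4),np.mean(sp,0))
go([*np.mean(tp,0)[:2],.20],5)
E
```

```text
[[0.5821 0.2853 0.052 ]
 [0.586  0.2459 0.052 ]
 [0.5306 0.2411 0.052 ]
 [0.5261 0.2792 0.052 ]] [0.55618976 0.26287141 0.052     ]
[0.56126539 0.20525    0.052     ] [0.05508131 0.00583977 0.        ] [0.05553512 0.00463857 0.        ]
[[0.5318 0.2451 0.052 ]
 [0.5828 0.2519 0.052 ]
 [0.5826 0.2898 0.052 ]
 [0.5238 0.2836 0.052 ]] [0.5552476  0.26763004 0.052     ]
t 0.1 pos [0.1976 0.513  0.2308] yaw_y 68.93 shift [-0.4245 -0.1045  0.0308] turn 63.93 q6 -12.3 F [ 0.3 -0.1 -0.8] w 0.0858
```

Call:
{"op": "drive_tool", "data": {"series": [[[-0.425,-0.105,0.0],64,0.085],[[-0.425,-0.105,0.0],64,0.085],[[-0.425,-0.105,0.0],64,0.085],[[-0.425,-0.105,0.0],64,0.085],[[-0.425,-0.105,0.0],64,0.085],[[-0.425,-0.105,0.0],64,0.085],[[-0.425,-0.105,0.0],64,0.085],[[-0.425,-0.105,0.0],64,0.085],[[-0.425,-0.105,0.0],64,0.085],[[-0.425,-0.105,0.0],64,0.085],[[-0.425,-0.105,0.0],64,0.085],[[-0.425,-0.105,0.0],64,0.085],[[-0.425,-0.105,0.0],64,0.085]]}}

```text
time_s: 1.4
position: [0.5557, 0.2633, 0.2315]
tool_rot: [[-0.087, 0.996, -0.0], [0.996, 0.087, 0.0], [0.0, -0.0, -1.0]]
ft_force: [0.6, -0.1, 0.1]
grip_width: 0.0853
gripper_force: 0.0
```

```bash
python3 - <<'E'
from h import *
d=cam("wrist"); save(d,"w1.png"); np.savez("/tmp/w1.npz",**d); print(-d["R"].T@d["t"]); go([.556,.265,.2],5)
E
```

```text
[0.54979449 0.33094728 0.3743668 ]
t 1.45 pos [0.5558 0.2633 0.2316] yaw_y 5.01 shift [0.0017 0.0004 0.0316] turn 0.01 q6 9.3 F [0.2 0.2 0.6] w 0.085
```

View pics/w1.png

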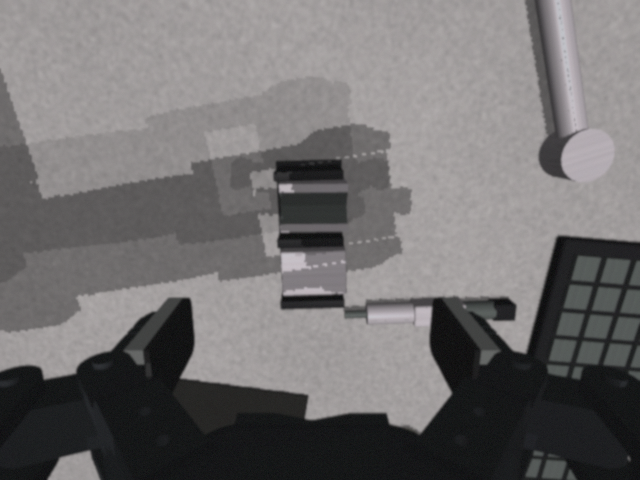

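The wrist view shows the jaw at about (277–347, 181–234) with its V, and the block below it at (313,270). The injector tip at (350,312) is out of the fingers' line.

```bash
python3 - <<'E'
from h import *
d=dict(np.load("/tmp/w1.npz")); W=cloud(d); g=cv2.cvtColor(d["img"],cv2.COLOR_RGB2GRAY)
c=cv2.resize(d["img"][150:315,250:370][...,::-1],(580,798//1),interpolation=cv2.INTER_CUBIC)
c=cv2.resize(d["img"][150:260,260:370][...,::-1],(600,600),interpolation=cv2.INTER_CUBIC)
cv2.imwrite("pics/c2.png",c)
for r in(188,205,215,228,265): print(r,[ (int(W[r,u,2]*1000) if W[r,u,2]==W[r,u,2] else -1) for u in range(268,358,3)])
E
```

```text
188 [0, 0, 0, 7, 52, 51, 52, 52, 51, 52, 53, 52, 51, 53, 51, 52, 53, 52, 52, 51, 53, 51, 51, 50, 52, 52, 51, 1, 0, 0]
205 [0, 0, 0, 0, 7, 40, 42, 41, 40, 41, -1, 41, 40, 40, 41, 39, 41, 40, 41, 40, 39, 40, 40, 41, 42, 39, 39, 0, 1, 1]
215 [0, 0, 0, 0, 7, 47, 47, 47, 47, 48, 46, 45, 48, 47, 47, 47, 46, 45, 48, 49, 47, 47, 47, 48, 47, 47, 47, 0, 0, 0]
228 [0, -1, 0, 0, 51, 52, 52, 51, 52, 50, 52, 52, 53, 51, 52, 52, 52, 52, 51, 50, 51, 51, 52, 51, 50, 52, 52, 1, 0, 0]
265 [0, 0, 0, 0, 0, 53, 51, 51, 53, 52, 53, 52, 51, 51, 52, 51, 51, 52, 52, 51, 51, 50, 52, 52, 52, 51, 0, 0, 0, 0]
```

View pics/c2.png

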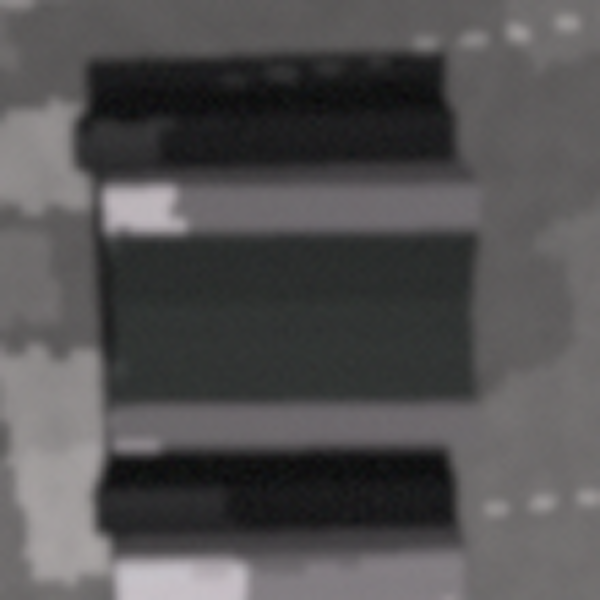

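```bash
python3 - <<'E'
from h import *
d=dict(np.load("/tmp/w1.npz"))
P=np.array([ray(d,260+u/5.4545-.4,150+v/5.4545-.4,.052) for u,v in[(100,183),(478,180),(478,448),(108,450)]])
print(np.round(P,4),P.mean(0)); a=P[1]-P[0]+P[2]-P[3]; print(np.degrees(np.arctan2(a[1],a[0])),np.linalg.norm(a)/2, np.linalg.norm(P[0]-P[3]))
go([*P.mean(0)[:2],.0135],5)
E
```

```text
[[0.5265 0.2838 0.052 ]
 [0.5823 0.2892 0.052 ]
 [0.5869 0.2483 0.052 ]
 [0.5304 0.243  0.052 ]] [0.55654297 0.26607623 0.052     ]
5.42670273612187 0.056440406757923334 0.041018398639382385
t 1.45 pos [0.5558 0.2633 0.2316] yaw_y 5.01 shift [0.0027 0.001  0.2181] turn 0.01 q6 9.3 F [0.2 0.2 0.6] w 0.085
```

Call:
{"op": "drive_tool", "data": {"series": [[[0.003,0.001,0.03],-0.4,0.085],[[0.003,0.001,0.065],-0.4,0.085],[[0.003,0.001,0.1],-0.4,0.085],[[0.003,0.001,0.13],-0.4,0.085],[[0.003,0.001,0.15],-0.4,0.085],[[0.003,0.001,0.165],-0.4,0.085],[[0.003,0.001,0.18],-0.4,0.085],[[0.003,0.001,0.195],-0.4,0.085],[[0.003,0.001,0.207],-0.4,0.085],[[0.003,0.001,0.215],-0.4,0.085],[[0.003,0.001,0.22],-0.4,0.085],[[0.003,0.001,0.22],-0.4,0.085],[[0.003,0.001,0.22],-0.4,0.085]]}}

```text
time_s: 2.75
position: [0.5576, 0.2656, 0.0118]
tool_rot: [[-0.093, 0.996, 0.001], [0.996, 0.093, 0.0], [0.0, 0.001, -1.0]]
ft_force: [0.4, -0.4, 0.3]
grip_width: 0.0847
gripper_force: 0.0
```

Call:
{"op": "drive_tool", "data": {"newtons": 60, "series": [[[0,0,0],0,0.07],[[0,0,0],0,0.062],[[0,0,0],0,0.058],[[0,0,0],0,0.054],[[0,0,0],0,0.05],[[0,0,0],0,0.045],[[0,0,0],0,0.045],[[0,0,0],0,0.045],[[0,0,0],0,0.045]]}}

```text
time_s: 3.65
position: [0.5575, 0.2655, 0.0118]
tool_rot: [[-0.093, 0.996, 0.001], [0.996, 0.093, 0.0], [0.0, 0.001, -1.0]]
ft_force: [-1.9, -0.5, 5.6]
grip_width: 0.0551
gripper_force: 62.3
```

Call:
{"op": "drive_tool", "data": {"series": [[[0,0,-0.002],0,0.045],[[0,0,-0.005],0,0.045],[[0,0,-0.01],0,0.045],[[0,0,-0.018],0,0.045],[[0,0,-0.03],0,0.045],[[0,0,-0.045],0,0.045],[[0,0,-0.06],0,0.045],[[0,0,-0.075],0,0.045],[[0,0,-0.09],0,0.045],[[0,0,-0.1],0,0.045],[[0,0,-0.1],0,0.045],[[0,0,-0.1],0,0.045]]}}

```text
time_s: 4.85
position: [0.5571, 0.2654, 0.1111]
tool_rot: [[-0.093, 0.996, -0.0], [0.996, 0.093, -0.0], [-0.0, -0.0, -1.0]]
ft_force: [0.8, 0.1, -4.4]
grip_width: 0.0551
gripper_force: 64.2
```

```bash
python3 - <<'E'
from h import *
go([.491,-.023,.11],5.2); d=cam("wrist"); save(d,"w2.png"); print(env.observe()["gripper_force"])
E
```

```text
t 4.85 pos [0.5571 0.2654 0.1111] yaw_y 5.33 shift [-0.281  -0.0926  0.0012] turn 0.13 q6 9.2 F [ 0.8  0.1 -4.4] w 0.0551
64.18453916965518
```

Call:
{"op": "drive_tool", "data": {"series": [[[-0.01,-0.003,0],0,0.045],[[-0.03,-0.01,0],0,0.045],[[-0.06,-0.02,0],0,0.045],[[-0.09,-0.03,0],0,0.045],[[-0.12,-0.04,0],0,0.045],[[-0.15,-0.05,0],0,0.045],[[-0.18,-0.06,0],0,0.045],[[-0.21,-0.07,0],0,0.045],[[-0.24,-0.08,0],0,0.045],[[-0.26,-0.087,0],0,0.045],[[-0.273,-0.09,0],0,0.045],[[-0.28,-0.0925,0],0,0.045],[[-0.281,-0.0925,0],0,0.045],[[-0.281,-0.0925,0],0,0.045]]}}

```text
time_s: 6.3
position: [0.4914, -0.0224, 0.1113]
tool_rot: [[-0.093, 0.996, -0.0], [0.996, 0.093, 0.0], [0.0, -0.0, -1.0]]
ft_force: [0.5, -0.8, -4.4]
grip_width: 0.0551
gripper_force: 64.4
```

Call:
{"op": "drive_tool", "data": {"series": [[[0,0,0.01],0,0.045],[[0,0,0.025],0,0.045],[[0,0,0.045],0,0.045],[[0,0,0.06],0,0.045],[[0,0,0.075],0,0.045],[[0,0,0.085],0,0.045],[[0,0,0.091],0,0.045],[[0,0,0.095],0,0.045],[[0,0,0.098],0,0.045],[[0,0,0.1],0,0.045],[[0,0,0.1],0,0.045],[[0,0,0.1],0,0.045]]}}

```text
time_s: 7.5
position: [0.4915, -0.023, 0.0116]
tool_rot: [[-0.093, 0.996, 0.001], [0.996, 0.093, -0.0], [-0.0, 0.001, -1.0]]
ft_force: [0.5, -0.4, -4.9]
grip_width: 0.0552
gripper_force: 64.4
```

Call:
{"op": "drive_tool", "data": {"series": [[[0,0,0.001],0,0.045],[[0,0,0.002],0,0.045],[[0,0,0.0025],0,0.045],[[0,0,0.003],0,0.045],[[0,0,0.0035],0,0.045],[[0,0,0.0035],0,0.045]]}}

```text
time_s: 8.1
position: [0.4913, -0.0229, 0.0079]
tool_rot: [[-0.093, 0.996, 0.0], [0.996, 0.093, -0.0], [-0.0, 0.0, -1.0]]
ft_force: [-1.0, 1.3, -2.9]
grip_width: 0.0553
gripper_force: 64.4
```

Call:
{"op": "drive_tool", "data": {"series": [[[0,0,0.0004],0,0.045],[[0,0,0.0007],0,0.045],[[0,0,0.0007],0,0.045]]}}

```text
time_s: 8.4
position: [0.4913, -0.0229, 0.0078]
tool_rot: [[-0.093, 0.996, 0.001], [0.996, 0.093, -0.0], [-0.0, 0.001, -1.0]]
ft_force: [-2.8, -0.3, 6.5]
grip_width: 0.0547
gripper_force: 65.8
```

Contact: the jaw is on the mat. I release it, open, rise and turn 90°.

Call:
{"op": "drive_tool", "data": {"series": [[[0,0,0],0,0.055],[[0,0,0],0,0.058],[[0,0,0],0,0.062],[[0,0,0],0,0.07],[[0,0,0],0,0.085],[[0,0,0],0,0.085],[[0,0,0],0,0.085],[[0,0,0],0,0.085]]}}

```text
time_s: 9.2
position: [0.4913, -0.0229, 0.0071]
tool_rot: [[-0.093, 0.996, 0.0], [0.996, 0.093, -0.0], [-0.0, 0.0, -1.0]]
ft_force: [-0.1, 0.9, 0.3]
grip_width: 0.0848
gripper_force: 0.0
```

Call:
{"op": "drive_tool", "data": {"series": [[[0,0,-0.005],0,0.085],[[0,0,-0.015],0,0.085],[[0,0,-0.035],0,0.085],[[0,0,-0.06],0,0.085],[[0,0,-0.09],0,0.085],[[0,0,-0.12],-5,0.085],[[0,0,-0.15],-12,0.085],[[0,0,-0.175],-20,0.085],[[0,0,-0.18],-28,0.085],[[0,0,-0.18],-36,0.085],[[0,0,-0.18],-44,0.085],[[0,0,-0.18],-52,0.085],[[0,0,-0.18],-60,0.085],[[0,0,-0.18],-68,0.085],[[0,0,-0.18],-76,0.085],[[0,0,-0.18],-84,0.085],[[0,0,-0.18],-90,0.085],[[0,0,-0.18],-90,0.085],[[0,0,-0.18],-90,0.085]]}}

```text
time_s: 11.1
position: [0.4912, -0.0229, 0.1877]
tool_rot: [[-0.996, -0.09, 0.001], [-0.09, 0.996, -0.0], [-0.001, -0.0, -1.0]]
ft_force: [-0.7, -0.3, -0.5]
grip_width: 0.085
gripper_force: 0.0
```

```bash
python3 - <<'E'
from h import *
go([.491,-.023,.02],95.3); d=cam("wrist"); save(d,"w3.png"); np.savez("/tmp/w3.npz",**d); print(-d["R"].T@d["t"])
W=cloud(d); Z=W[...,2]
m=((Z>.038)&(Z<.056)); m[:,:]&=(np.hypot(W[...,0]-.491,W[...,1]+.023)<.05)
cs,_=cv2.findContours(m.astype(np.uint8),0,1); c=max(cs,key=cv2.contourArea)
P=np.array([ray(d,*p[0],.048)[:2] for p in c],np.float32)*1000; print(cv2.minAreaRect(P),np.nanpercentile(Z[m],[10,50,90]))
E
```

```text
t 11.1 pos [ 0.4912 -0.0229  0.1877] yaw_y 95.16 shift [ 3.000e-04 -1.000e-04  1.677e-01] turn -0.14 q6 -111.6 F [-0.7 -0.3 -0.5] w 0.085
[ 0.42408901 -0.02824009  0.33042814]
((490.36163330078125, -22.667259216308594), (56.906150817871094, 40.287574768066406), 6.231970310211182) [0.03976341 0.04654268 0.04866439]
```

View pics/w3.png

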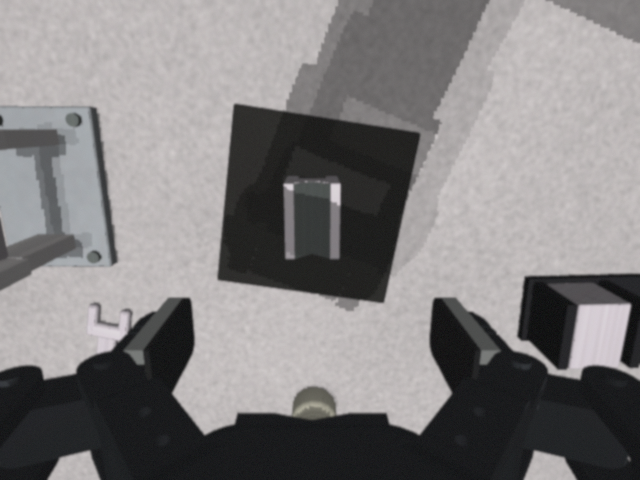

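The jaw stands upright on the mat at (312,218), V up; its measured centre is (0.490, -0.023), 57 × 40 mm. The jar, spanner and block are untouched. Now I take it across the sides.

Call:
{"op": "drive_tool", "data": {"series": [[[0.001,0,0.03],-0.5,0.085],[[0.001,0,0.065],-0.5,0.085],[[0.001,0,0.095],-0.5,0.085],[[0.001,0,0.12],-0.5,0.085],[[0.001,0,0.14],-0.5,0.085],[[0.001,0,0.155],-0.5,0.085],[[0.001,0,0.167],-0.5,0.085],[[0.001,0,0.174],-0.5,0.085],[[0.001,0,0.178],-0.5,0.085],[[0.001,0,0.178],-0.5,0.085],[[0.001,0,0.178],-0.5,0.07],[[0.001,0,0.178],-0.5,0.06],[[0.001,0,0.178],-0.5,0.05],[[0.001,0,0.178],-0.5,0.043],[[0.001,0,0.178],-0.5,0.04],[[0.001,0,0.178],-0.5,0.036],[[0.001,0,0.178],-0.5,0.03],[[0.001,0,0.178],-0.5,0.03],[[0.001,0,0.178],-0.5,0.03],[[0.001,0,0.178],-0.5,0.03]]}}

```text
time_s: 13.15
position: [0.4904, -0.0229, 0.0095]
tool_rot: [[-0.995, -0.101, 0.0], [-0.101, 0.995, 0.0], [-0.0, -0.0, -1.0]]
ft_force: [-0.7, 1.5, 5.3]
grip_width: 0.0396
gripper_force: 60.6
```

Call:
{"op": "drive_tool", "data": {"series": [[[0,0,-0.002],0,0.03],[[0,0,-0.005],0,0.03],[[0,0,-0.012],0,0.03],[[0,0,-0.025],0,0.03],[[0,0,-0.045],0,0.03],[[0,0,-0.07],0,0.03],[[0,0,-0.1],0,0.03],[[0,0,-0.13],0,0.03],[[0,0,-0.155],0,0.03],[[0,0,-0.17],0,0.03],[[0,0,-0.18],0,0.03],[[0,0,-0.18],0,0.03],[[0,0,-0.18],0,0.03]]}}

```text
time_s: 14.45
position: [0.4899, -0.0229, 0.1884]
tool_rot: [[-0.995, -0.101, -0.001], [-0.101, 0.995, 0.0], [0.001, 0.0, -1.0]]
ft_force: [0.2, -0.4, -4.8]
grip_width: 0.0393
gripper_force: 60.9
```

```bash
python3 - <<'E'
from h import *
go([.4938,-.2367,.19],95)
E
```

```text
t 14.45 pos [ 0.4899 -0.0229  0.1884] yaw_y 95.83 shift [ 0.0178 -0.2131 -0.0016] turn 0.83 q6 -112.4 F [ 0.2 -0.4 -4.8] w 0.0393
```

Call:
{"op": "drive_tool", "data": {"series": [[[-0.003,-0.01,-0.005],0.8,0.03],[[-0.009,-0.03,-0.01],0.8,0.03],[[-0.017,-0.06,-0.02],0.8,0.03],[[-0.026,-0.09,-0.02],0.8,0.03],[[-0.034,-0.12,-0.02],0.8,0.03],[[-0.042,-0.15,-0.02],0.8,0.03],[[-0.05,-0.18,-0.02],0.8,0.03],[[-0.055,-0.2,-0.02],0.8,0.03],[[-0.058,-0.21,-0.02],0.8,0.03],[[-0.059,-0.214,-0.02],0.8,0.03],[[-0.059,-0.214,-0.02],0.8,0.03],[[-0.059,-0.214,-0.02],0.8,0.03]]}}

```text
time_s: 15.65
position: [0.5705, -0.229, 0.2092]
tool_rot: [[-0.996, -0.088, -0.0], [-0.088, 0.996, 0.0], [0.0, 0.0, -1.0]]
ft_force: [-0.7, 0.9, -4.0]
grip_width: 0.0391
gripper_force: 61.3
```

```bash
python3 - <<'E'
from h import *
go([.4938,-.2367,.19],95); d=cam("wrist"); save(d,"w4.png"); np.savez("/tmp/w4.npz",**d); print(-d["R"].T@d["t"])
W=cloud(d); Z=W[...,2]; near=np.hypot(W[...,0]-.494,W[...,1]+.237)<.07
for lo,hi,h in[(.125,.145,.135),(.088,.102,.095)]:
    m=(near&(Z>lo)&(Z<hi)).astype(np.uint8)
    cs,_=cv2.findContours(m,0,1)
    for c in cs:
        if cv2.contourArea(c)<60: continue
        P=np.array([ray(d,*p[0],h)[:2] for p in c],np.float32)*1000
        mm=np.zeros_like(m);cv2.drawContours(mm,[c],0,1,-1)
        print(h,cv2.boundingRect(c),[np.round(k,1) for k in cv2.minAreaRect(P)],np.nanmedian(Z[mm>0]))
E
```

```text
t 15.65 pos [ 0.5705 -0.229   0.2092] yaw_y 95.07 shift [ 0.0771 -0.0009  0.0192] turn 0.07 q6 -128.0 F [-0.7  0.9 -4. ] w 0.0391
[ 0.50354553 -0.23438219  0.35198808]
0.135 (276, 173, 73, 24) [array([ 534.2, -231.5]), array([12.6, 39.5]), np.float64(5.1)] 0.1350383186361792
0.135 (272, 2, 82, 33) [array([ 452.6, -238.6]), array([14.2, 39.8]), np.float64(5.1)] 0.13496418212767
0.095 (279, 42, 68, 127) [array([ 492.6, -235. ]), array([73.8, 39.5]), np.float64(4.9)] 0.09505911262378906
```

View pics/w4.png

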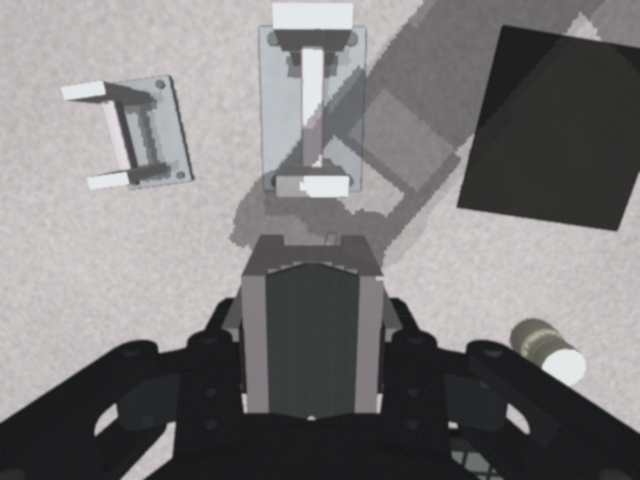

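The wrist view shows the stand's cheeks at (313,185) and (313,16) with the bar between them, and the jaw held level at (312,340), V up. The seat comes out at (0.4934, -0.2350), yaw 5°, bar top at 95 mm.

Call:
{"op": "drive_tool", "data": {"series": [[[0.008,0,0],0,0.03],[[0.022,0,0],0,0.03],[[0.04,0.001,0],0,0.03],[[0.057,0.001,0],0,0.03],[[0.068,0.001,0],0,0.03],[[0.075,0.001,0],0,0.03],[[0.077,0.001,0],0,0.03],[[0.077,0.001,0.0],0,0.03],[[0.077,0.001,0.01],0,0.03],[[0.077,0.001,0.025],0,0.03],[[0.077,0.001,0.04],0,0.03],[[0.077,0.001,0.055],0,0.03],[[0.077,0.001,0.065],0,0.03],[[0.077,0.001,0.073],0,0.03],[[0.077,0.001,0.078],0,0.03],[[0.077,0.001,0.078],0,0.03],[[0.077,0.001,0.078],0,0.03]]}}

```text
time_s: 17.4
position: [0.4942, -0.2358, 0.1315]
tool_rot: [[-0.996, -0.088, 0.001], [-0.088, 0.996, -0.001], [-0.001, -0.001, -1.0]]
ft_force: [0.0, -0.2, -4.3]
grip_width: 0.0394
gripper_force: 61.3
```

```bash
python3 - <<'E'
from h import *
go([.4934,-.2350,.0865],95)
o=[]
for n,(x0,x1,y0,y1) in(("scene",(215,315,110,225)),("top",(395,495,235,350))):
    d=cam(n); o.append(cv2.resize(d["img"][y0:y1,x0:x1][...,::-1],(400,460),interpolation=cv2.INTER_CUBIC))
cv2.imwrite("pics/c5.png",np.hstack(o))
E
```

```text
t 17.4 pos [ 0.4942 -0.2358  0.1315] yaw_y 95.03 shift [0.0007 0.0009 0.045 ] turn 0.03 q6 -132.9 F [ 0.  -0.2 -4.3] w 0.0394
```

View pics/c5.png

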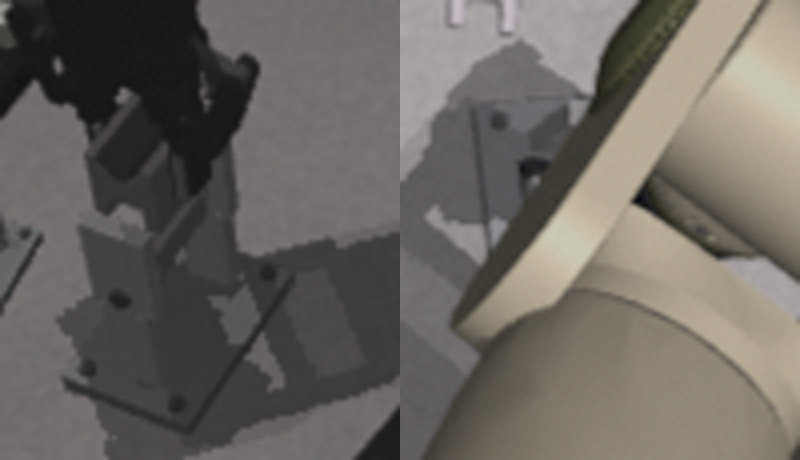

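The scene crop shows the jaw over the bar with its underside groove lined up, already between the cheeks. Lowering on.

Call:
{"op": "drive_tool", "data": {"series": [[[0.0005,0.001,0.005],0,0.03],[[0.0005,0.001,0.012],0,0.03],[[0.0005,0.001,0.019],0,0.03],[[0.0005,0.001,0.025],0,0.03],[[0.0005,0.001,0.029],0,0.03],[[0.0005,0.001,0.031],0,0.03],[[0.0005,0.001,0.033],0,0.03],[[0.0005,0.001,0.035],0,0.03],[[0.0005,0.001,0.035],0,0.03]]}}

```text
time_s: 18.4
position: [0.4933, -0.2347, 0.096]
tool_rot: [[-0.996, -0.088, -0.0], [-0.088, 0.996, 0.0], [0.0, 0.0, -1.0]]
ft_force: [0.1, -0.1, -3.9]
grip_width: 0.0396
gripper_force: 61.3
```

The bar has entered the groove with no contact force.

Call:
{"op": "drive_tool", "data": {"series": [[[0,0,0.002],0,0.03],[[0,0,0.004],0,0.03],[[0,0,0.006],0,0.03],[[0,0,0.007],0,0.03],[[0,0,0.008],0,0.03],[[0,0,0.0085],0,0.03],[[0,0,0.009],0,0.03],[[0,0,0.009],0,0.03]]}}

```text
time_s: 19.2
position: [0.4933, -0.2347, 0.0871]
tool_rot: [[-0.996, -0.088, -0.0], [-0.088, 0.996, -0.0], [0.0, -0.0, -1.0]]
ft_force: [0.3, 0.3, -4.2]
grip_width: 0.0393
gripper_force: 61.3
```

Call:
{"op": "drive_tool", "data": {"series": [[[0,0,0.0004],0,0.03],[[0,0,0.0008],0,0.03],[[0,0,0.0008],0,0.03]]}}

```text
time_s: 19.5
position: [0.4934, -0.2347, 0.0865]
tool_rot: [[-0.996, -0.088, 0.0], [-0.088, 0.996, -0.0], [-0.0, -0.0, -1.0]]
ft_force: [-0.5, 0.9, -1.4]
grip_width: 0.0393
gripper_force: 61.6
```

Call:
{"op": "drive_tool", "data": {"series": [[[0,0,0.0003],0,0.03],[[0,0,0.0005],0,0.03],[[0,0,0.0005],0,0.03]]}}

```text
time_s: 19.8
position: [0.4934, -0.2347, 0.0865]
tool_rot: [[-0.996, -0.088, 0.001], [-0.088, 0.996, -0.001], [-0.0, -0.001, -1.0]]
ft_force: [-2.1, 1.4, 6.1]
grip_width: 0.0395
gripper_force: 62.2
```

Seated at the expected height (TCP 86.5 mm). I release and withdraw.

Call:
{"op": "drive_tool", "data": {"newtons": 20, "series": [[[0,0,0],0,0.038],[[0,0,0],0,0.04],[[0,0,0],0,0.042],[[0,0,0],0,0.045],[[0,0,0],0,0.05],[[0,0,0],0,0.06],[[0,0,0],0,0.075],[[0,0,0],0,0.085],[[0,0,0],0,0.085],[[0,0,0],0,0.085],[[0,0,0],0,0.085]]}}

```text
time_s: 20.9
position: [0.4933, -0.2347, 0.0858]
tool_rot: [[-0.996, -0.088, -0.0], [-0.088, 0.996, 0.0], [0.0, 0.0, -1.0]]
ft_force: [0.5, 0.7, -0.4]
grip_width: 0.0849
gripper_force: 0.0
```

Call:
{"op": "drive_tool", "data": {"series": [[[0,0,-0.005],0,0.085],[[0,0,-0.015],0,0.085],[[0,0,-0.035],0,0.085],[[0,0,-0.06],0,0.085],[[0,0,-0.09],0,0.085],[[0,0,-0.12],0,0.085],[[0,0,-0.14],0,0.085],[[0,0,-0.15],0,0.085],[[-0.03,0.02,-0.15],0,0.085],[[-0.06,0.05,-0.15],0,0.085],[[-0.08,0.08,-0.15],0,0.085],[[-0.08,0.1,-0.15],0,0.085],[[-0.08,0.1,-0.15],0,0.085],[[-0.08,0.1,-0.15],0,0.085]]}}

```text
time_s: 22.3
position: [0.5641, -0.1281, 0.2357]
tool_rot: [[-0.996, -0.088, -0.0], [-0.088, 0.996, -0.0], [0.0, -0.0, -1.0]]
ft_force: [0.3, 0.5, -0.6]
grip_width: 0.0851
gripper_force: 0.0
```

```bash
python3 - <<'E'
from h import *
go([.4934,-.2350,.0865],95)
d=cam("wrist"); save(d,"w6.png"); W=cloud(d); Z=W[...,2]
m=((np.hypot(W[...,0]-.4934,W[...,1]+.235)<.033)&(Z>.1)&(Z<.13))
print("n",m.sum(),np.nanpercentile(Z[m],[5,50,90,98]))
cs,_=cv2.findContours(m.astype(np.uint8),0,1); c=max(cs,key=cv2.contourArea)
P=np.array([ray(d,*p[0],.122)[:2] for p in c],np.float32)*1000; print(cv2.minAreaRect(P))
s=cam("scene"); o=[cv2.resize(d["img"][...,::-1],(400,300)),cv2.resize(s["img"][110:225,200:353][...,::-1],(400,300),interpolation=cv2.INTER_CUBIC)]
cv2.imwrite("pics/c6.png",np.hstack(o))
E
```

```text
t 22.3 pos [ 0.5641 -0.1281  0.2357] yaw_y 95.06 shift [ 0.0798 -0.1002  0.1493] turn 0.06 q6 -119.6 F [ 0.3  0.5 -0.6] w 0.0851
n 7274 [0.10997385 0.12202873 0.12564071 0.12634911]
((493.8470764160156, -231.76071166992188), (56.573585510253906, 48.052268981933594), 4.74190092086792)
```

View pics/c6.png

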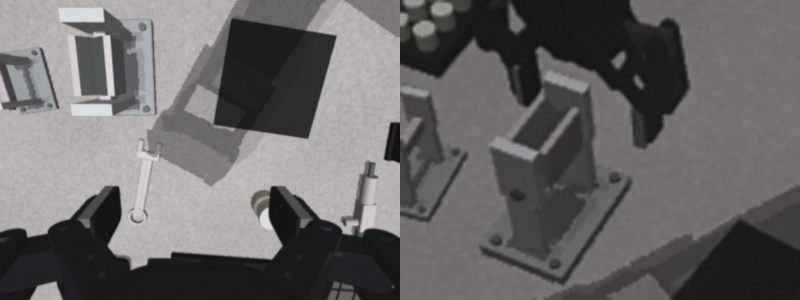

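Both views show the jaw seated level between the cheeks with its V up, its top at 125 mm as it should be, and the bystanders undisturbed. Handing in.

```bash
python3 -c "
from rig import env
print(env.close_job())"
```

```text
the job is handed in; nothing more can be done
None
```

The jaw is seated astride the stand's bar between the cheeks, V up, after standing on the mat and being regripped across its sides; the job was handed in at about 22 s of the 53 s allowed.

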